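# Load a test cartridge into the bench analyser

## Robot

A 6-joint arm with a two-finger parallel gripper is mounted at the origin on a cart in front of the work surface, level with it; the furniture and walls round the work are solid. World frame = base frame: x ahead of the robot, y to its left, z up, the work surface at z = 0. Lengths are in m, angles in degrees, forces in N, time in s.
With the tool pointing down it reaches from about 0.325 to 0.9 m from the base axis. Payload 3.5 kg.
Tool frame: the origin (TCP) lies midway between the tips of the shut fingers; the grasp point (between the pads) lies 19 mm behind it (arm.grip_point_offset is the distance from the TCP to the grasp point, in m); z points along the fingers, y is the direction in which the jaws open and shut (so a half turn about z gives the same grasp; the last joint's range is limited). The gripper opens to 85 mm and grips with 20 to 120 N. Pads are 22 mm wide; open, the fingers measure 114 mm over their backs; the gripper's body (76 mm by 85 mm) begins 54 mm behind the grasp point. The pads swing forward as they close: fully open they stand 13 mm farther back than shut.
Start: joints at [-70.554, 15.837, -1.513, 72.651, 0, 84.076], TCP at [0.268, -0.565, 0.231] pointing down, gripper open.
Joint ranges: [-178.77, 178.77], [-48.84, 107.48], [-61.69, 71.31], [-111.58, 123.2], [-90, 87.43], [-180, 180]. Speed limits (degrees/s): [147.25, 147.25, 180, 180, 180, 180].

## Interface

Orientations are given as [roll, pitch, yaw] about the fixed x, y, z axes, in that order (R = Rz(yaw) Ry(pitch) Rx(roll)).
In Python, from station import monitor, optics, arm gives the robot as it stands.
- The arm moves only by the tool servo_tool, never from a script. Its argument "steps" is one flat list of numbers, 7 for each row, row after row: the turn, a rotation vector about the world's x, y, z in rad, then the shift along the world's x, y, z in m, then the closure, from 0 (fully open) to 1 (shut). In form: [rx, ry, rz, dx, dy, dz, fingers, rx, ry, rz, dx, dy, dz, fingers, ...]. A call has 1 to 5 rows; each row is the pose to reach, as a shift and turn from the pose measured when the call began; what a row does not reach only later rows make up. A row lasts 1/8 s, in which the tool goes at most 62.5 mm and 10.7 degrees, less where a joint would pass 70% of its speed; a pose out of reach is approached as far as the arm can. A call with a gripper value outside its range is refused whole. The fingers move at their own pace and stop on an object; the grip force is fixed at half the most. Time passes only in rows, so rows that repeat a pose let the fingers close. It gives the time, the measured TCP pose, the force and the opening at its end, in the units of the state.
- monitor.state(): the state, without advancing time (a new reading comes with each control period).
- optics.camera(name): name is "side" or "top" or "wrist"; returns the picture (384x512x3 uint8, red, green, blue); there is no depth.
- optics.get_calibration(name): a dict with "fx", "fy", "cx", "cy" (pixels), "rvec" (rotation vector, rad) and "tvec" (3), from world to camera coordinates, as OpenCV has them. Camera axes: x right, y down, z forward; pixel columns grow to the right and rows downward; lengths in m; the calibration is good to about 2 mm. A picture is of the moment at which its call begins: read the wrist's pose just before it. get_calibration takes no time and is no camera call; for the wrist camera it gives the pose at the moment of the call.
- arm.finish_job(): hands the job in, once; it reports no verdict.
The state is a dict: "clock": time; "joints": joint angles; "joint_velocities": joint speeds; "joint_torque": joint torques, N m; "position": TCP position; "orientation": TCP orientation; "force": force on the tool from outside, world axes, zero at the start; "wrist_torque": the same for the moment, N m; "width": opening from 0.0 (shut) to 1.0 (fully open).
Only numpy, scipy, OpenCV 4.12 (cv2) and the standard library are available. Lean on these libraries where they do the work, as an engineer would, in place of code of your own. Each camera call takes 0.05 s, during which the arm holds its last target. There are 200 camera calls.

## Task

Load the green-labelled test cartridge into the bench analyser. First move the small dark dropper bottle out of the drawer's way and stand it upright on the worktop, then press the blue release button and let the drawer spring fully out by itself without touching it; lay the cartridge flat and fully home in the drawer's pocket, label up and dark nose towards the analyser, and push the drawer shut until it stays latched. Leave the other two cartridges in their stand, and do not disturb the yellow-capped dropper bottle or the sky-blue-capped vial.

Things in the scene. Friction and masses are not known exactly. Their poses are not given: they have to be found in the camera images.
- analyser: Off-white bench analyser, fixed, 130 deep (x) x 160 wide (y) x 70 mm high; behind its x = 2 mm a display head rises to 112 mm. Origin: centre of its underside on the worktop; x from its front (drawer face, at x -65 mm) to its back, z up. The blue button stands on its top at x -38, y -54; the drawer's front panel fills y -26..70, z 10..54 of the front.
- drawer (a joint): Slide of the sprung drawer, m: 0 shut (latched within 1 mm of 0), 0.089 fully out, along the analyser's -x. Freed by the button, it springs out by itself in about 0.3 s (6 N at first, 2 N when out). To shut it, push its front panel in with about 10 N to between -0.001 and -0.003 (hard stop): over the last 18 mm the catch rides up a ramp (the button dips), at 0 it snaps in and holds.
- release_button (a joint): Travel of the blue release button, m: 0 up, 0.006 fully down (hard stop); springs back. The catch lets go between about 0.001 and 0.004; full travel needs about 5 N, straight down.
- button_top (a point): Centre of the top of the blue round release button (22 mm diameter, standing 7.5 mm above the analyser's 70 mm high top). Press it down.
- pocket (a point): Centre of the flat pocket floor in the drawer, moving with it, 20 mm above the worktop; axes as the analyser's. Pocket 68 (x) x 44 mm (y), 2 mm clearance round the cartridge, 9 mm deep, sloped edges; from x +20.5 two keys narrow it to 30 mm for the nose. Rims 8 mm thick, cut away at x -20..20 for fingers: flat there at floor level to y +-46. Front panel at x -50..-40, up to z 34 mm.
- panel (a point): Centre of the outer face of the drawer's front panel (96 wide x 44 mm high), 32 mm above the worktop, moving with the drawer; axes as the analyser's. Push here along +x to shut the drawer. Fully out, the pocket centre is 50 mm behind it and 39 mm in front of the analyser's front face.
- stand: Fixed grey cartridge stand, 80 (x) x 150 mm (y), plate top 6 mm above the worktop. Three slots along its x, at y -46, 0 and +46 mm, between fins whose tops are 22 mm above the worktop. Origin: centre of its underside. Each cartridge stands in it on a long edge, underside 6 mm above the worktop, nose to the stand's +x, label to its +y.
- green_cartridge: To be loaded: off-white with a green label, 50 g. Standing in the stand: body 50 long (x -32..18) x 18 thick x 40 mm high, plus a dark nose (to x +32, 14 thick, 26 high). x along its length to the nose, y out of the label side, z from the long edge it stands on (0) to the other (40 mm). Origin: middle of the lower edge. Lying flat with the label up (y up) it is 18 mm thick.
- green_mid (a point): Middle of the green cartridge (20 mm along its z from its origin); same axes. When fully home it is 9 mm above the pocket floor centre.
- green_nose (a point): Tip of the green cartridge's dark nose.
- violet_cartridge: Bystander: same cartridge with a violet label, standing in the stand; origin and axes as the green one's.
- orange_cartridge: Bystander: same cartridge with an orange label, standing in the stand; origin and axes as the green one's.
- dark_dropper: Small brown dropper bottle with a black cap, 33 mm diameter (up to 52 mm high), cap 20 mm diameter, 72 mm high in all, 40 g; it stands close in front of the drawer, in its way. Origin: centre of its underside.
- yellow_dropper: Bystander: white dropper bottle with a yellow cap, 33 mm diameter, 72 mm high; stands on the worktop. Origin: centre of its underside.
- sky_vial: Bystander: small vial with a sky-blue cap, 22 mm diameter, 39 mm high; stands on the worktop in front of the cartridge stand. Origin: centre of its underside.
- centrifuge: Fixed tall neighbour at the left (white centrifuge, lid open, up to 450 mm high): keep clear. On the right a blue water bath, 260 mm high, begins at y = -480 mm, x = 390 mm. Origin: centre of its underside; its footprint reaches 145 mm towards the robot, 165 mm away from it and 115 mm to each side.
Mind the look-alikes: they are no part of the job. What is shaped like the dark_dropper but purple is not meant.

How it is judged (in metres and radians):
On the way, in this order (a step that is already met when the one before it is completed fails the run):
1. the drawer has sprung fully out, the dark dropper bottle standing clear of it on the worktop (value of joint drawer above 0.084 m and angle between dark_dropper's own z axis and vertical below 0.15 rad and height (world z) of dark_dropper below 0.01 m), for 0.2 s.
2. the green cartridge lies fully home in the pocket of the open drawer, label up, nose towards the analyser (value of joint drawer above 0.07 m and horizontal distance between green_mid and pocket below 0.006 m and z of green_mid in the frame of pocket below 0.012 m and angle between green_cartridge's own y axis and vertical below 0.12 rad and x of green_nose in the frame of pocket above 0.02 m), for 0.2 s.
At the end, for the whole second after the job is handed in: Drawer shut and latched (within 4 mm); green cartridge at rest in its pocket (within 6 mm of its centre, down to within 3 mm, level to 0.12 rad), label up, nose inwards; dark dropper upright on the worktop; other cartridges, yellow dropper and vial undisturbed (12 to 15 mm) (value of joint drawer below 0.004 m and horizontal distance between green_mid and pocket below 0.006 m and z of green_mid in the frame of pocket below 0.012 m and angle between green_cartridge's own y axis and vertical below 0.12 rad and x of green_nose in the frame of pocket above 0.02 m and linear speed of each of green_cartridge, dark_dropper below 0.02 m/s and angle between dark_dropper's own z axis and vertical below 0.15 rad and height (world z) of dark_dropper below 0.01 m); the robot touches nothing.
It fails at once if before the cartridge is in it, the drawer is touched by the robot (more than 1.5 N) while it springs out (value of joint drawer between 0.008 and 0.06 m and velocity of joint drawer above 0.05 m/s and contact force between any of the fingers, the arm and drawer above 1.5 N and distance between green_mid and pocket above 0.05 m).
It fails at once if the drawer strikes the dark dropper bottle (contact force between drawer and dark_dropper above 0.5 N).
It fails at once if the dark dropper bottle is knocked over (angle between dark_dropper's own z axis and vertical above 0.8 rad).
It fails at once if the violet or the orange cartridge is taken or pushed out of its slot (moved more than 12 mm) (distance of any of violet_cartridge, orange_cartridge from where it was at the start of the episode above 0.012 m).
It fails at once if the yellow dropper bottle or the sky-blue vial is moved more than 15 mm or tipped over (distance of any of yellow_dropper, sky_vial from where it was at the start of the episode above 0.015 m or angle between any of yellow_dropper, sky_vial's own z axis and vertical above 0.4 rad).
It also fails if it takes over 67 s, if anything falls off the work surface, if the arm or the gripper's body presses on something with over 40 N, if the wrist force passes 120 N, or if a joint passes its speed limit or range.

## Working session

There is one attempt and no reset: what is moved stays moved. The work goes in short steps, Python scripts to look and compute and a tool call to move; the robot and the scene stay as the last step left them, time stands still between calls to the robot, and variables do not carry over. Pictures are saved under pics/ and viewed, about 8 in all and at most 12, crops included, and the job is handed in when it is done.

Besides the shell and the picture viewer there is one more tool, called after "Emit:" as name(argument=value, ...), one argument or row to a line, values as JSON. servo_tool: Moves the arm, as the interface text tells. Its arguments: {"type":"object","properties":{"steps":{"type":"array","items":{"type":"number"}}},"required":["steps"]}

```bash
mkdir -p pics; cat > h.py <<'E'
import numpy as np, cv2
from station import monitor, optics, arm
def cal(n):
    c=optics.get_calibration(n);K=np.array([[c['fx'],0,c['cx']],[0,c['fy'],c['cy']],[0,0,1]]);R=cv2.Rodrigues(np.array(c['rvec'],float))[0]
    return K,R,np.array(c['tvec'],float).ravel()
def ray(n,uv,z,C=None):
    K,R,t=C or cal(n);o=-R.T@t;d=R.T@np.linalg.inv(K)@np.array([uv[0],uv[1],1.]);return o+d*(z-o[2])/d[2]
def proj(n,P,C=None):
    K,R,t=C or cal(n);p=(R@np.atleast_2d(P).T).T+t;p=p@K.T;return p[:,:2]/p[:,2:]
def snap(n,name,crop=None,s=1):
    im=optics.camera(n)[:,:,::-1].copy();cv2.imwrite(f'pics/{name}_raw.png',im)
    if crop: a,b,c,d=crop;im=im[b:d,a:c]
    cv2.imwrite(f'pics/{name}.png',cv2.resize(im,None,fx=s,fy=s,interpolation=cv2.INTER_CUBIC))
E
python3 - <<'E'
from h import *
snap('top','top0',s=1.55);snap('side','side0',s=1.55)
for n in('top','side','wrist'):
    K,R,t=cal(n);print(n,K[0,0],K[:2,2],-R.T@t,R[2])
print(monitor.state(),arm.grip_point_offset)
E
```

```text
top 355.563990891938 [259.51793982 191.02990866] [ 0.41346476 -0.07394515  0.96754389] [ 0.09559323 -0.00539966 -0.99540584]
side 395.5491132554774 [258.03927722 195.40770859] [ 0.39930825 -0.74132486  0.67189089] [ 0.1433805   0.74950914 -0.64628019]
wrist 280.73852299777957 [254.12852062 189.00446573] [ 0.34461467 -0.5276051   0.37359182] [-0.29671651 -0.13887676 -0.9448135 ]
{'clock': 0.1, 'joints': array([-7.05551310e+01,  1.58751820e+01, -1.59012503e+00,  7.26517292e+01,
        1.42471494e-04,  8.40759356e+01]), 'joint_velocities': array([-0.09490544, -0.006305  ,  0.13974319, -0.02427509, -0.03482635,
       -0.07070034]), 'joint_torque': array([ 3.86664724e-04, -4.46707141e+01,  2.96128893e+01,  8.43698363e-03,
       -1.30480175e-04,  1.91406698e-06]), 'position': array([ 0.26753407, -0.56405522,  0.23025648]), 'orientation': array([-1.79883604e+02, -1.22210458e-02,  2.53689208e+01]), 'force': array([-0.40825187, -0.0029812 ,  0.58860674]), 'wrist_torque': array([-0.01635148, -0.01436578, -0.05271723]), 'width': 0.9990914663205883} 0.0187
```

View pics/top0.png

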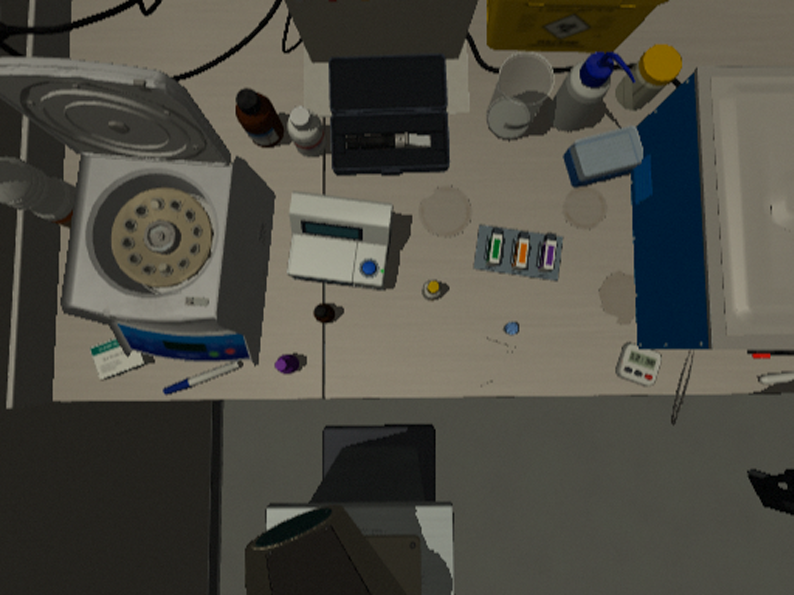

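View pics/side0.png

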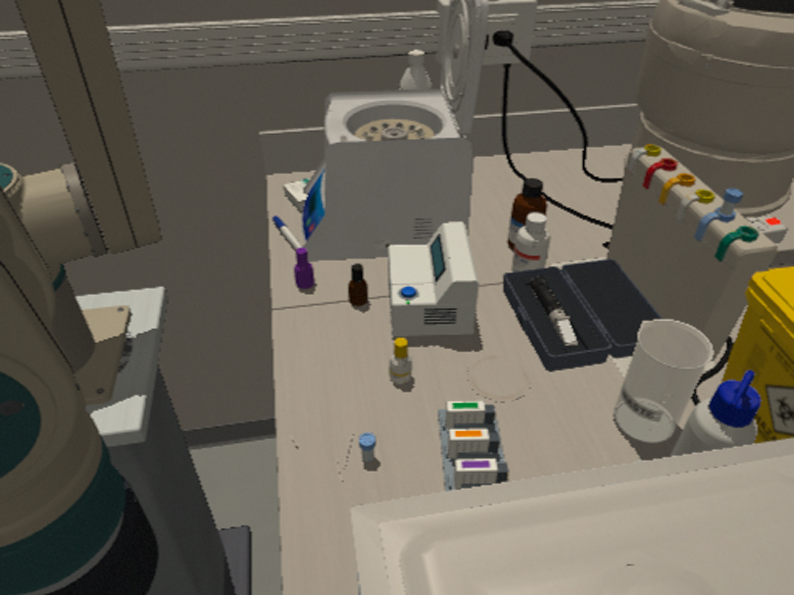

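The top view shows the analyser at (340,240), button (369,268), dark dropper (325,312), yellow (432,288), vial (512,328) and the green cartridge in the leftmost slot (495,248). The side view agrees. Next I'll enlarge the top view for measuring.

```bash
python3 - <<'E'
from h import *
im=cv2.imread('pics/top0_raw.png')[118:243,172:372]
cv2.imwrite('pics/topc.png',cv2.resize(im,None,fx=4,fy=4,interpolation=cv2.INTER_CUBIC))
E
```

```text
(no output)
```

View pics/topc.png

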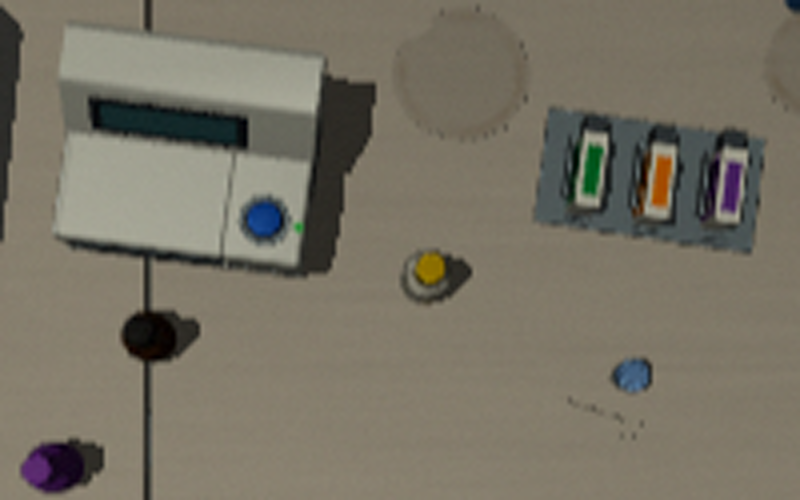

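```bash
python3 - <<'E'
from h import *
C=cal('top')
f=lambda u,v,z:ray('top',((u+.5)/4+171.5,(v+.5)/4+117.5),z,C)[:2].round(4)
for n,u,v,z in [('headBL',67,22,.112),('headBR',325,57,.112),('frontL',56,234,.07),('frontR',300,264,.07),('btn',265,218,.0775),
 ('st',552,107,.006),('st',765,137,.006),('st',750,252,.006),('st',535,222,.006),('gl',592,170,.046),('ol',662,180,.046),('vl',732,188,.046),
 ('darkcap',149,327,.072),('darkbase-low',150,361,.0),('yel',430,267,.072),('vial',632,375,.039),('purp',38,469,.072)]:
    print(n,f(u,v,z))
S=cal('side')
g=lambda u,v,z:ray('side',((u+.5)/1.55-.5,(v+.5)/1.55-.5),z,S)[:2].round(4)
for n,u,v,z in [('darkcap',357.5,269,.072),('yel',401,343,.072),('vial',368,439,.039),('btn',409,292,.0775),('gl',465,405,.046),('ol',468,434,.046),('vl',475,464,.046)]: print(n,g(u,v,z))
E
```

```text
headBL [0.6649 0.095 ]
headBR [ 0.6417 -0.0635]
frontL [0.5393 0.1088]
frontR [ 0.5188 -0.0462]
btn [ 0.5474 -0.0245]
st [ 0.6337 -0.2182]
st [ 0.6116 -0.3643]
st [ 0.5321 -0.3511]
st [ 0.5539 -0.2048]
gl [ 0.5823 -0.2376]
ol [ 0.5752 -0.2834]
vl [ 0.5696 -0.3293]
darkcap [0.4794 0.0491]
darkbase-low [0.4615 0.0582]
yel [ 0.516  -0.1287]
vial [ 0.4478 -0.2616]
purp [0.391 0.118]
darkcap [0.4801 0.0509]
yel [ 0.5175 -0.131 ]
vial [ 0.4505 -0.2615]
btn [ 0.5493 -0.0284]
gl [ 0.584  -0.2355]
ol [ 0.5752 -0.282 ]
vl [ 0.5716 -0.3268]
```

Emit:
servo_tool(
  steps=[0,0,-0.15,0.02,0.055,0,0,0,0,-0.3,0.04,0.11,0,0,0,0,-0.45,0.06,0.17,0,0,0,0,-0.58,0.08,0.225,0,0,0,0,-0.58,0.1,0.28,0,0],
)

```text
clock: 0.72
position: [0.3676, -0.282, 0.2299]
orientation: [-179.9, -0.0, -7.9]
force: [0.9, -0.4, 0.4]
width: 0.998
```

Emit:
servo_tool(
  steps=[0,0,0,0.02,0.058,0,0,0,0,0,0.04,0.116,0,0,0,0,0,0.06,0.174,0,0,0,0,0,0.08,0.232,-0.01,0,0,0,0,0.1,0.29,-0.03,0],
)

```text
clock: 1.35
position: [0.4676, 0.0051, 0.2009]
orientation: [-179.7, -0.1, -7.5]
force: [1.1, 0.0, 0.1]
width: 0.998
```

Emit:
servo_tool(
  steps=[0,0,0,0.012,0.045,-0.02,0,0,0,0,0.012,0.045,-0.06,0,0,0,0,0.012,0.045,-0.11,0,0,0,0,0.012,0.045,-0.16,0,0,0,0,0.012,0.045,-0.182,0],
)

```text
clock: 1.98
position: [0.4762, 0.0278, 0.0173]
orientation: [-178.2, 0.0, -5.5]
force: [0.7, 1.9, 1.1]
width: 1.0
```

Emit:
servo_tool(
  steps=[0,0,0,0,0,0,0.6,0,0,0,0,0,0,0.7,0,0,0,0,0,0,0.8,0,0,0,0,0,0,0.8,0,0,0,0,0,0,0.8],
)

```text
clock: 2.6
position: [0.4774, 0.0276, 0.0185]
orientation: [-178.2, -0.1, -5.5]
force: [-1.2, 0.1, 6.5]
width: 0.348
```

```bash
python3 - <<'E'
from h import *
s=monitor.state();print(s['joints'],s['joint_torque'],s['force'],s['width'],s['position'])
a=optics.camera('side')[:,:,::-1];b=optics.camera('top')[:,:,::-1]
cv2.imwrite('pics/s1.png',np.vstack([cv2.resize(a[100:290,130:400],None,fx=1.55,fy=1.55),cv2.resize(b[60:260,120:390],None,fx=1.55,fy=1.55)]))
E
```

```text
[ -5.57393463  13.59158013 -33.7665097   42.50288177   1.83299011
 179.93890388] [-1.57041424e-01 -3.15880322e+01  1.99385047e+01 -3.68414512e-01
  2.58248410e-02 -7.50301173e-03] [-1.22118871  0.14984727  6.46545298] 0.34769890625739164 [0.47738928 0.0275759  0.0185435 ]
```

View pics/s1.png

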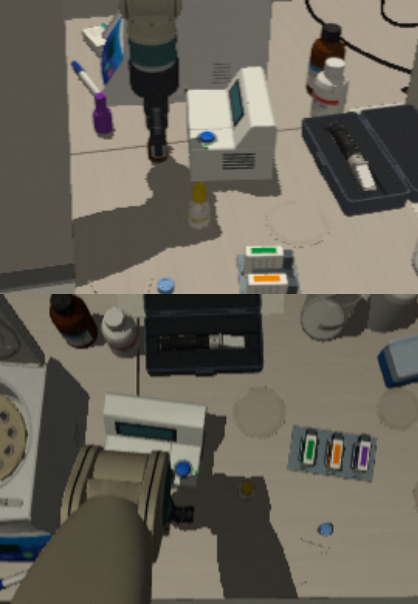

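Emit:
servo_tool(
  steps=[0,0,0,-0.005,0,0.03,0.8,0,0,0,-0.05,-0.02,0.04,0.8,0,0,0,-0.09,-0.06,0.04,0.8,0,0,0,-0.117,-0.11,0.04,0.8,0,0,0,-0.117,-0.16,0.04,0.8],
)

```text
clock: 3.32
position: [0.3575, -0.1326, 0.0583]
orientation: [-178.1, -0.1, -5.5]
force: [1.3, -0.2, -0.7]
width: 0.349
```

Emit:
servo_tool(
  steps=[0,0,0,0.003,-0.04,0,0.8,0,0,0,0.003,-0.068,-0.01,0.8,0,0,0,0.003,-0.068,-0.03,0.8,0,0,0,0.003,-0.068,-0.0385,0.8,0,0,0,0.003,-0.068,-0.0395,0.8],
)

```text
clock: 3.95
position: [0.3602, -0.2002, 0.0187]
orientation: [-178.1, -0.0, -5.5]
force: [0.1, -0.1, 0.2]
width: 0.348
```

```bash
python3 - <<'E'
from h import *
print(monitor.state()['position'],monitor.state()['force'])
a=optics.camera('side')[:,:,::-1]
cv2.imwrite('pics/s2.png',cv2.resize(a[130:330,130:330],None,fx=3,fy=3))
E
```

```text
[ 0.36015896 -0.20024884  0.01865698] [ 0.06642675 -0.10370847  0.17788067]
```

View pics/s2.png

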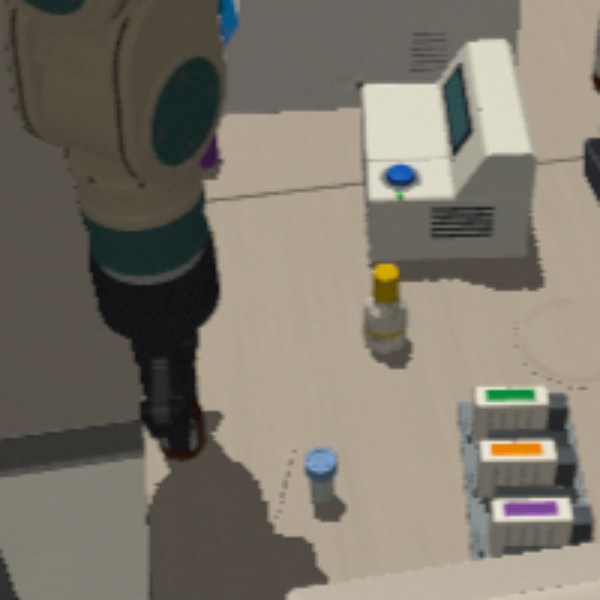

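Emit:
servo_tool(
  steps=[0,0,0,0.015,0,0,0.8,0,0,0,0.015,0,-0.001,0.8,0,0,0,0.015,0,-0.0015,0.8],
)

```text
clock: 4.38
position: [0.3777, -0.201, 0.0185]
orientation: [-178.2, -0.3, -5.4]
force: [2.0, 1.5, 8.9]
width: 0.343
```

Emit:
servo_tool(
  steps=[0,0,0,0,0,0.0005,0.6,0,0,0,0,0,0.0005,0.4,0,0,0,0,0,0.0005,0.2,0,0,0,0,0,0.0005,0,0,0,0,0,0,0.01,0],
)

```text
clock: 5.0
position: [0.3768, -0.2004, 0.0282]
orientation: [-178.1, -0.2, -5.4]
force: [-1.0, 0.9, 0.9]
width: 1.002
```

Emit:
servo_tool(
  steps=[0,0,0,0,0,0.06,0,0,0,0,0,0,0.12,0,0,0,0.18,0,0.02,0.16,0,0,0,0.36,0,0.05,0.16,0,0,0,0.54,0,0.1,0.16,0],
)

```text
clock: 5.62
position: [0.378, -0.1006, 0.19]
orientation: [-178.3, -0.3, 25.7]
force: [1.1, 0.6, -0.5]
width: 1.003
```

Emit:
servo_tool(
  steps=[0,0,0.18,0.03,0.015,0,1,0,0,0.36,0.06,0.03,0,1,0,0,0.54,0.09,0.045,0,1,0,0,0.72,0.13,0.06,0,1,0,0,0.9,0.17,0.074,-0.04,1],
)

```text
clock: 6.25
position: [0.5528, -0.0266, 0.1537]
orientation: [-178.8, -0.3, 77.6]
force: [0.6, -0.5, 0.6]
width: -0.001
```

Emit:
servo_tool(
  steps=[0,0,0.18,0,0,0,1,0,0,0.36,0,0,0,1,0,0,0.54,0,0,0,1,0,0,0.72,0,0,0,1,0,0,0.9,0,0,0,1],
)

```text
clock: 6.88
position: [0.5528, -0.0266, 0.1543]
orientation: [-178.8, -0.3, 129.5]
force: [0.3, 0.3, -0.6]
width: 0.003
```

Emit:
servo_tool(
  steps=[0,0,0.18,-0.004,0,0,1,0,0,0.36,-0.004,0,-0.02,1,0,0,0.54,-0.004,0,-0.04,1,0,0,0.72,-0.004,0,-0.055,1,0,0,0.742,-0.004,0,-0.068,1],
)

```text
clock: 7.5
position: [0.5486, -0.0265, 0.086]
orientation: [-178.8, -0.3, 172.0]
force: [0.3, -0.9, 0.3]
width: -0.002
```

```bash
python3 - <<'E'
from h import *
s=monitor.state();print(s['position'],s['orientation'],s['joints'],s['force'])
a=optics.camera('side')[:,:,::-1];b=optics.camera('wrist')[:,:,::-1]
cv2.imwrite('pics/s3.png',np.hstack([cv2.resize(a[130:330,150:350],None,fx=2,fy=2),cv2.resize(b[:,:],(400,300))[:,:].copy() if 0 else cv2.copyMakeBorder(cv2.resize(b,(400,300)),0,100,0,0,0)]))
E
```

```text
[ 0.54860336 -0.02652488  0.086048  ] [-178.84665025   -0.30928171  171.98946882] [ -8.89432884  15.3270245  -21.04381678  53.92061153  -1.15798304
  -0.88396532] [ 0.26768606 -0.91256495  0.34436289]
```

View pics/s3.png

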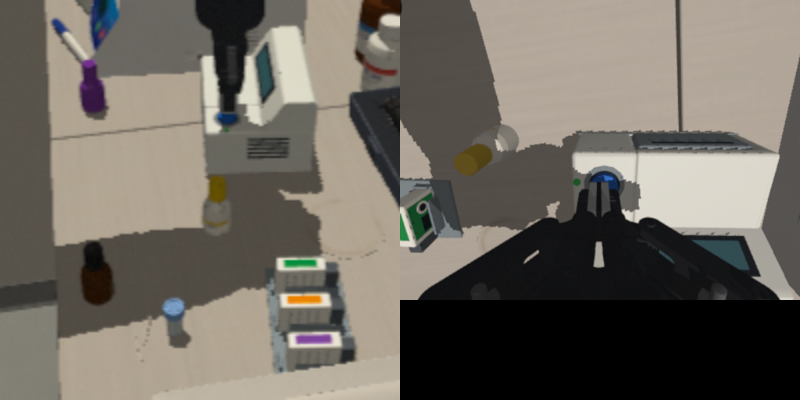

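The dropper stands upright and clear, and the fingertips are over the button. Pressing it now.

Emit:
servo_tool(
  steps=[0,0,0,0,0,-0.008,1,0,0,0,0,0,-0.013,1,0,0,0,0,0,-0.0145,1,0,0,0,0,0,-0.0145,1],
)

```text
clock: 8.1
position: [0.5483, -0.0265, 0.0713]
orientation: [-178.8, -0.4, 171.9]
force: [-1.0, 0.3, 4.0]
width: -0.0
```

Emit:
servo_tool(
  steps=[0,0,0,0,0,0.02,1,0,0,0,0,0,0.06,1,0,0,0,0.01,-0.05,0.08,0.6,0,0,0,0.02,-0.11,0.08,0.6,0,0,0,0.03,-0.17,0.08,0.6],
)

```text
clock: 8.72
position: [0.5784, -0.1979, 0.1516]
orientation: [-178.8, -0.4, 171.9]
force: [1.0, 0.1, 0.2]
width: 0.398
```

```bash
python3 - <<'E'
from h import *
s=monitor.state();print(s['position'],s['orientation'],s['width'])
a=optics.camera('top')[:,:,::-1];cv2.imwrite('pics/s4_raw.png',a)
cv2.imwrite('pics/s4.png',cv2.resize(a[118:243,172:372],None,fx=4,fy=4,interpolation=cv2.INTER_CUBIC))
E
```

```text
[ 0.5784214  -0.19788441  0.15156068] [-178.84386489   -0.35229109  171.93719019] 0.39829164719016286
```

View pics/s4.png

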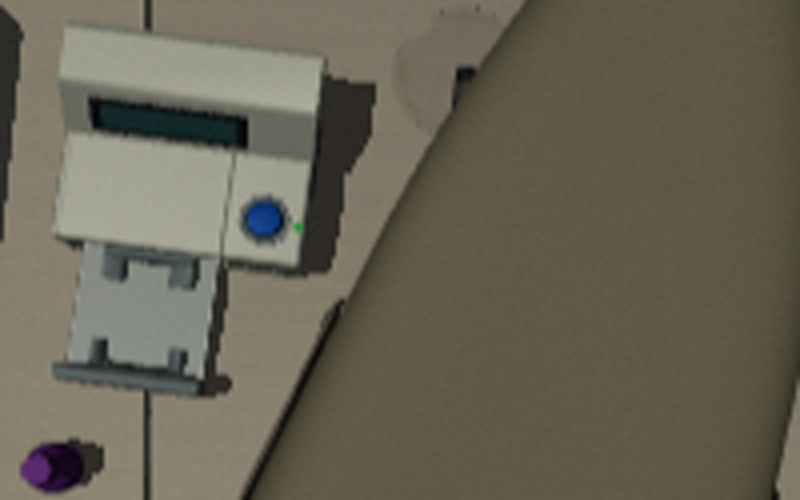

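Emit:
servo_tool(
  steps=[0.01,-0.004,0,0.011,-0.04,0,0.65,0.019,-0.009,0,0.011,-0.04,-0.03,0.65,0.019,-0.009,0,0.011,-0.04,-0.07,0.65,0.019,-0.009,0,0.011,-0.04,-0.085,0.65],
)

```text
clock: 9.28
position: [0.5886, -0.2447, 0.0633]
orientation: [-179.7, -0.1, 171.5]
force: [0.3, -0.2, -0.0]
width: 0.353
```

```bash
python3 - <<'E'
from h import *
s=monitor.state();print(s['position'],s['orientation'],s['width'],s['force'])
C=cal('wrist');b=optics.camera('wrist')[:,:,::-1].copy()
cv2.imwrite('pics/s5.png',cv2.resize(b,(768,576)))
p=lambda u,v,z:ray('top',((u+.5)/4+171.5,(v+.5)/4+117.5),z)[:2].round(4)
for q in [(54,370),(204,386),(128,380)]: print(p(*q,.054))
E
```

```text
[ 0.58860133 -0.24465363  0.06330508] [-1.79727968e+02 -1.31204281e-01  1.71545986e+02] 0.3528732085736625 [ 0.28521249 -0.20721368 -0.04633757]
[0.4535 0.1124]
[0.4425 0.0162]
[0.4467 0.0649]
```

View pics/s5.png

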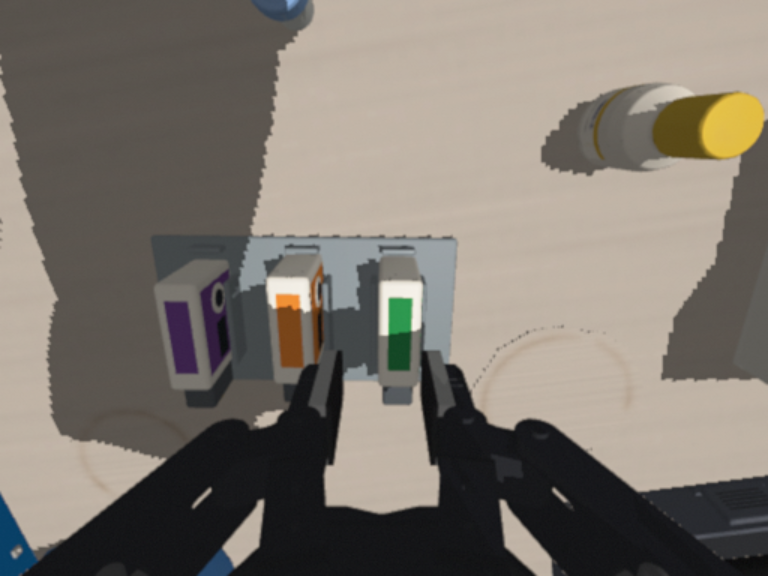

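Emit:
servo_tool(
  steps=[0,0,0,0.001,0.0065,0,0.65,0,0,0,0.001,0.0065,0,0.65,0,0,0,0.001,0.0065,-0.02,0.65,0,0,0,0.001,0.0065,-0.0355,0.65,0,0,0,0.001,0.0065,-0.0355,0.65],
)

```text
clock: 9.95
position: [0.5884, -0.2372, 0.026]
orientation: [-179.8, -0.3, 171.6]
force: [-0.9, -0.7, -1.1]
width: 0.35
```

Emit:
servo_tool(
  steps=[0,0,0,0,0,0.002,0.8,0,0,0,0,0,0.002,1,0,0,0,0,0,0.002,1,0,0,0,0,0,0.002,1],
)

```text
clock: 10.45
position: [0.5886, -0.2373, 0.0282]
orientation: [-179.8, -0.3, 171.6]
force: [-0.9, 0.0, -0.9]
width: 0.192
```

Emit:
servo_tool(
  steps=[0,0,0,0,0,0.02,1,0,0,0,0,0,0.06,1,0,0,0,0,0,0.11,1,0,0,0,-0.03,0.03,0.15,1,0,0,0,-0.07,0.08,0.15,1],
)

```text
clock: 11.08
position: [0.5232, -0.1604, 0.1846]
orientation: [-179.6, 0.4, 171.5]
force: [-0.1, 1.6, -0.3]
width: 0.195
```

Emit:
servo_tool(
  steps=[0.17,-0.024,0,-0.02,0.03,0,1,0.34,-0.048,0,-0.04,0.06,0,1,0.51,-0.072,0,-0.06,0.09,0,1,0.68,-0.096,0,-0.08,0.12,-0.03,1,0.777,-0.109,0,-0.091,0.13,-0.06,1],
)

```text
clock: 11.7
position: [0.4319, -0.0305, 0.1253]
orientation: [135.4, 0.0, 171.3]
force: [1.5, -0.8, -1.1]
width: 0.196
```

Emit:
servo_tool(
  steps=[0,0,0,0,-0.004,-0.04,1,0,0,0,0,-0.004,-0.08,1,0,0,0,0,-0.004,-0.098,1,0,0,0,0,-0.004,-0.101,1,0,0,0,0,-0.004,-0.101,1],
)

```text
clock: 12.32
position: [0.4327, -0.0351, 0.0252]
orientation: [135.4, 0.1, 171.3]
force: [-0.2, 0.6, -0.6]
width: 0.194
```

Lower until contact.

Emit:
servo_tool(
  steps=[0,0,0,0,0,-0.002,1,0,0,0,0,0,-0.003,1,0,0,0,0,0,-0.003,1],
)

```text
clock: 12.7
position: [0.4328, -0.0352, 0.0225]
orientation: [135.4, 0.1, 171.3]
force: [0.1, -0.2, -0.4]
width: 0.197
```

Emit:
servo_tool(
  steps=[0,0,0,0,0,-0.001,1,0,0,0,0,0,-0.002,1,0,0,0,0,0,-0.002,1],
)

```text
clock: 13.08
position: [0.433, -0.0352, 0.0217]
orientation: [135.4, 0.1, 171.3]
force: [-2.8, -3.6, 8.6]
width: 0.193
```

Emit:
servo_tool(
  steps=[0,0,0,0,0,0.001,0.74,0,0,0,0,0,0.001,0.74,0,0,0,-0.001,-0.007,0.008,0.72,0,0,0,-0.002,-0.014,0.015,0.72,0,0,0,-0.004,-0.025,0.026,0.72],
)

```text
clock: 13.7
position: [0.4289, -0.0607, 0.0482]
orientation: [135.3, 0.1, 171.3]
force: [-0.4, -0.1, 0.1]
width: 0.276
```

Emit:
servo_tool(
  steps=[0,0,0,-0.002,-0.015,0.015,0.7,0,0,0,-0.004,-0.03,0.03,0.7,0,0,0,-0.004,-0.03,0.09,0.5,-0.17,0.024,0,-0.004,-0.05,0.14,0.3,-0.34,0.048,0,-0.004,-0.09,0.16,0.3],
)

```text
clock: 14.32
position: [0.4255, -0.1525, 0.2118]
orientation: [155.4, 0.6, 171.3]
force: [0.1, -0.5, -0.5]
width: 0.7
```

```bash
python3 - <<'E'
from h import *
s=monitor.state();print(s['position'],s['orientation'],s['width'],s['force'])
a=optics.camera('top')[:,:,::-1];w=optics.camera('wrist')[:,:,::-1];d=optics.camera('side')[:,:,::-1]
cv2.imwrite('pics/s6t.png',a);cv2.imwrite('pics/s6w.png',w);cv2.imwrite('pics/s6s.png',d);
cv2.imwrite('pics/s6.png',np.hstack([cv2.resize(a[160:260,170:270],None,fx=4,fy=4),cv2.resize(d[150:250,190:290],None,fx=4,fy=4)]))
E
```

```text
[ 0.42552794 -0.1524956   0.21182239] [155.44406106   0.56942101 171.32959076] 0.7000121247409447 [ 0.08163359 -0.48364929 -0.49425986]
```

View pics/s6.png

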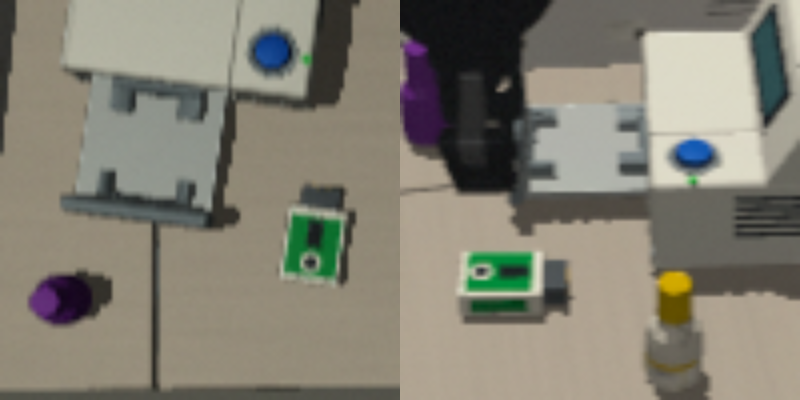

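Emit:
servo_tool(
  steps=[-0.17,0.024,0,0.01,0.04,0,0.3,-0.34,0.048,0,0.02,0.08,0,0.3,-0.43,0.058,0,0.03,0.13,0,0.3,-0.43,0.058,0,0.035,0.15,0,0.3,-0.43,0.058,0,0.035,0.15,0,0.3],
)

```text
clock: 15.1
position: [0.46, -0.0003, 0.2097]
orientation: [-179.9, 0.8, 172.0]
force: [-0.7, 0.2, -0.6]
width: 0.696
```

```bash
python3 - <<'E'
from h import *
s=monitor.state();print(s['position'],s['orientation'],s['joints'])
C=cal('wrist');np.savez('c7.npz',K=C[0],R=C[1],t=C[2])
w=optics.camera('wrist')[:,:,::-1];cv2.imwrite('pics/s7r.png',w)
cv2.imwrite('pics/s7.png',cv2.resize(w,(768,576),interpolation=cv2.INTER_CUBIC))
f=lambda u,v,z:ray('top',((u+.5)/4+169.5,(v+.5)/4+159.5),z)[:2].round(4)
for q in [(286,205),(348,212),(336,285),(280,278)]: print(f(*q,.018))
print(proj('wrist',[[.4925,.0583,.02],[.43,-.045,.018]],C)*1.5)
E
```

```text
[ 4.59992415e-01 -3.25345860e-04  2.09702892e-01] [-179.94613399    0.77196607  171.98416003] [-8.06708470e+00 -8.25012560e-01 -2.33937742e+01  6.66592244e+01
 -5.31755707e-02 -5.12400981e-02]
[ 0.4519 -0.0296]
[ 0.4469 -0.0709]
[ 0.3985 -0.0625]
[ 0.4035 -0.0254]
[[456.1699618  271.89113307]
 [319.98084476 214.46123591]]
```

View pics/s7.png

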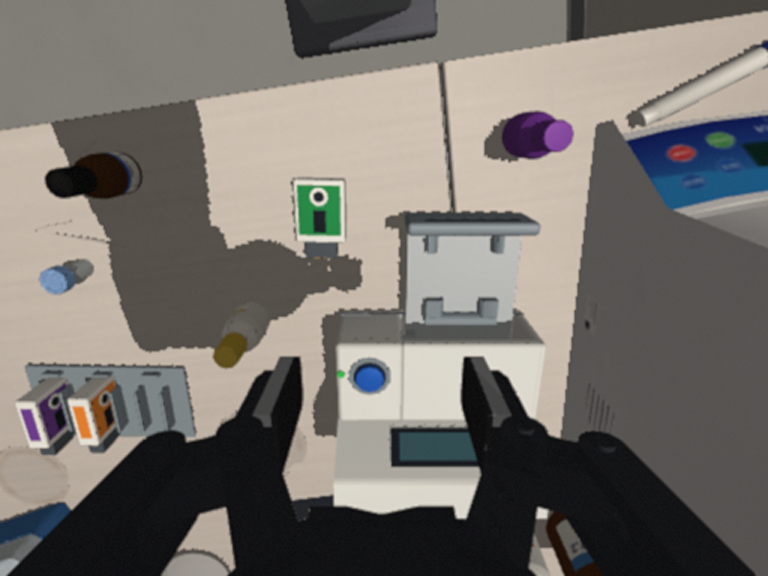

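```bash
python3 - <<'E'
from h import *
z=np.load('c7.npz');C=(z['K'],z['R'],z['t'])
f=lambda u,v,h:ray('wrist',((u+.5)/1.5-.5,(v+.5)/1.5-.5),h,C)[:2]
P=lambda n,x:print(n,np.round(x,4))
w=np.array([f(*q,.018) for q in [(292,178),(346,180),(343,242),(295,241)]]);P('cart',w);m=w.mean(0);P('bodymid',m);
a=(w[2]+w[3]-w[0]-w[1])/2;P('len/yaw',[np.linalg.norm(a),np.degrees(np.arctan2(a[1],a[0]))])
P('nose',f(321,257,.012))
P('pocket',f(463,274.5,.029));P('tabs',[f(q,275,.029) for q in(438,491)]);P('xs',[f(463,q,.029) for q in(251,298)])
P('paneltop outer ends',[f(407,214,.054),f(535,224,.054)])
P('btn',f(370,377,.0775));P('analyser front top',[f(338,343,.07),f(543,343,.07)])
# enlarged crops for a check
r=cv2.imread('pics/s7r.png');t=cv2.imread('pics/s6t.png')
cv2.imwrite('pics/s8.png',np.hstack([cv2.resize(r[115:235,180:380],(800,480),interpolation=cv2.INTER_CUBIC)]))
E
```

```text
cart [[ 0.3989 -0.0612]
 [ 0.4062 -0.0201]
 [ 0.4545 -0.0308]
 [ 0.4483 -0.0694]]
bodymid [ 0.427  -0.0454]
len/yaw [  0.0497 -10.9235]
nose [ 0.4662 -0.0521]
pocket [0.492  0.0622]
tabs [[0.4897 0.0421]
 [0.4956 0.0846]]
xs [[0.4724 0.0636]
 [0.5125 0.0607]]
paneltop outer ends [[0.4321 0.0223]
 [0.452  0.1121]]
btn [ 0.5462 -0.0208]
analyser front top [[ 0.5183 -0.0411]
 [ 0.5397  0.1113]]
```

View pics/s8.png

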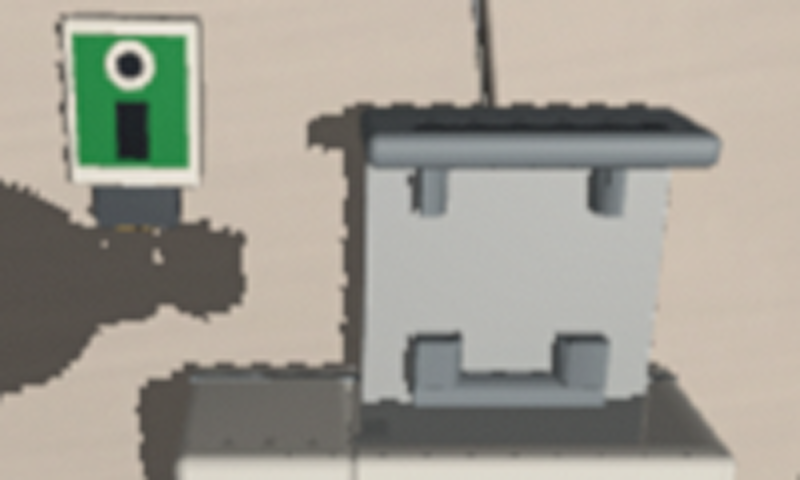

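```bash
python3 - <<'E'
from h import *
from scipy.optimize import least_squares
z=np.load('c7.npz');C=(z['K'],z['R'],z['t'])
def W(p,loc):
    c,s=np.cos(p[2]),np.sin(p[2]);l=np.array(loc);return np.c_[p[0]+c*l[:,0]-s*l[:,1],p[1]+s*l[:,0]+c*l[:,1],l[:,2]]
def fit(n,C,loc,px,use,x0):
    px=np.array(px);use=np.array(use,bool)
    r=lambda p:((proj(n,W(p,loc),C)-px)[use])
    o=least_squares(r,x0,loss='soft_l1');print(n,o.x[:2].round(4),np.degrees(o.x[2]).round(2),np.abs(o.fun).round(1));return o.x
s8=lambda q:((np.array(q,float)+.5)/4-.5+[180,115])
B=[1,1]
# pocket frame, z world
loc=[(-50,-48,54),(-40,-48,54),(-50,48,54),(-40,48,54),(0,-46,20),(0,46,20),(-20,26,29),(-20,-26,29),(20,-22,29),(20,22,29)]
px=[(370,135),(372,166),(718,137),(720,164),(365,275),(653,275),(617,213),(437,213),(440,345),(580,345)]
use=[B,B,B,B,[1,0],[1,0],B,B,[0,1],[0,1]]
loc=np.array(loc)/1000.
pw=fit('wrist',C,loc,[s8(q) for q in px],use,[.4925,.058,-.14])
cl=np.array([(-32,20,18),(-32,-20,18),(18,-20,18),(18,20,18),(32,0,16)])/1000
cw=fit('wrist',C,cl,[s8(q) for q in[(200,18),(63,16),(72,183),(198,186),(137,222)]],[B,B,B,B,[0,1]],[.434,-.046,-.17])
# top (s6 crop, x4 off 170,160)
T=cal('top');s6=lambda q:((np.array(q,float)+.5)/4-.5+[170,160])
pt=fit('top',T,np.array([(-50,48,54),(-50,-48,54),(0,46,20),(0,-46,20),(-20,26,29),(-20,-26,29)])/1000,[s6(q) for q in[(62,208),(211,225),(83,140),(219,155),(105,173),(186,182)]],[B,B,[1,0],[1,0],B,B],[.4925,.058,-.14])
ct=fit('top',T,cl,[s6(q) for q in[(280,278),(336,285),(348,212),(288,205),(322,187)]],[B,B,B,B,[0,1]],[.434,-.046,-.17]) if 0 else fit('top',T,cl,[s6(q) for q in[(280,278),(337,285),(348,212),(288,205),(322,187)]],[B,B,B,B,[0,1]],[.434,-.046,-.17])
print('delta',(pw-cw).round(4),(pt-ct).round(4))
E
```

```text
wrist [0.4942 0.0627] -8.26 [0.3 0.6 1.  0.8 2.3 0.7 0.5 1.7 0.  1.7 1.8 0.8 0.4 0.6 1.3 1.1]
wrist [ 0.4336 -0.0459] -9.41 [0.1 0.  0.2 0.4 0.5 0.1 0.8 0.1 1.1]
top [0.4919 0.06  ] -6.16 [0.3 0.9 0.3 0.4 0.  0.3 0.5 0.5 0.2 0.8]
top [ 0.4321 -0.0485] -7.58 [0.4 0.2 0.3 0.3 0.1 0.2 0.1 0.3 0. ]
delta [0.0606 0.1086 0.0201] [0.0598 0.1085 0.0248]
```

Emit:
servo_tool(
  steps=[0.002,0.013,0,-0.027,-0.047,0,0.3,0.002,0.013,0,-0.027,-0.047,-0.06,0.3,0.002,0.013,0,-0.027,-0.047,-0.12,0.3,0.002,0.013,0,-0.027,-0.047,-0.165,0.3,0.002,0.013,0,-0.027,-0.047,-0.165,0.3],
)

```text
clock: 15.78
position: [0.4278, -0.0487, 0.0411]
orientation: [180.0, -0.6, 171.7]
force: [0.1, 0.4, -0.0]
width: 0.697
```

Emit:
servo_tool(
  steps=[-0.001,-0.008,0,0.005,0.0015,0,0.3,-0.001,-0.008,0,0.005,0.0015,-0.01,0.3,-0.001,-0.008,0,0.005,0.0015,-0.03,0.3,-0.001,-0.008,0,0.005,0.0015,-0.0375,0.3,-0.001,-0.008,0,0.005,0.0015,-0.0375,0.3],
)

```text
clock: 16.4
position: [0.4329, -0.0471, 0.0038]
orientation: [180.0, -0.1, 171.7]
force: [0.5, 0.3, 0.2]
width: 0.702
```

Emit:
servo_tool(
  steps=[0,0,0,0,0,0,0.6,0,0,0,0,0,0,0.8,0,0,0,0,0,0,0.8,0,0,0,0,0,0,0.8],
)

```text
clock: 16.9
position: [0.4342, -0.0474, 0.0049]
orientation: [180.0, -0.0, 171.7]
force: [-1.1, 0.8, 6.6]
width: 0.446
```

```bash
python3 - <<'E'
from h import *
s=monitor.state();print(s['position'],s['orientation'],s['width'],s['force'])
def green(im,box):
    h=cv2.cvtColor(im,cv2.COLOR_BGR2HSV);m=cv2.inRange(h,(40,100,40),(80,255,255))
    n,l,st,ce=cv2.connectedComponentsWithStats(m);i=1+np.argmax(st[1:,4]);u0,v0,w,hh,a=st[i];print('blob',st[i]);
    c=cv2.minAreaRect(np.argwhere(l==i)[:,::-1].astype(np.float32));return np.array(c[0])
w=optics.camera('wrist')[:,:,::-1].copy();C=cal('wrist');cv2.imwrite('pics/s9r.png',w)
print('held',ray('wrist',green(w,0),.018,C))
z=np.load('c7.npz');C7=(z['K'],z['R'],z['t'])
print('s7',ray('wrist',green(cv2.imread('pics/s7r.png'),0),.018,C7))
E
```

```text
[ 0.43417681 -0.04739254  0.00488136] [ 1.79990949e+02 -6.43730532e-03  1.71717800e+02] 0.446337689402828 [-1.06781998  0.83205355  6.57867146]
blob [ 222  212   66   66 3051]
held [ 0.42617469 -0.04558867  0.018     ]
blob [198 124  29  33 650]
s7 [ 0.4262856  -0.04588609  0.018     ]
```

Emit:
servo_tool(
  steps=[0,0,0,0,0,0.03,0.8,0,0,0,0,0,0.07,0.8,0,0,0.009,0.02,0.04,0.07,0.8,0,0,0.009,0.04,0.08,0.07,0.8,0,0,0.009,0.06,0.1086,0.07,0.8],
)

```text
clock: 17.58
position: [0.4945, 0.0627, 0.0752]
orientation: [180.0, 0.0, 172.3]
force: [0.3, -0.7, -1.0]
width: 0.447
```

Emit:
servo_tool(
  steps=[0,0,0,0,0,0,0.8,0,0,0,0,0,-0.01,0.8],
)

```text
clock: 17.82
position: [0.4948, 0.0625, 0.0653]
orientation: [-180.0, 0.1, 172.3]
force: [-1.1, 0.2, -0.8]
width: 0.447
```

Emit:
servo_tool(
  steps=[0,0,0,-0.0005,-0.0013,-0.01,0.8,0,0,0,-0.0005,-0.0013,-0.025,0.8,0,0,0,-0.0005,-0.0013,-0.029,0.8,0,0,0,-0.0005,-0.0013,-0.032,0.8],
)

```text
clock: 18.32
position: [0.4939, 0.0609, 0.0327]
orientation: [-180.0, 0.0, 172.3]
force: [0.4, 0.6, -0.8]
width: 0.452
```

Emit:
servo_tool(
  steps=[0,0,0,0,0,-0.003,0.8,0,0,0,0,0,-0.005,0.8,0,0,0,0,0,-0.006,0.8],
)

```text
clock: 18.7
position: [0.4941, 0.061, 0.0268]
orientation: [-180.0, 0.0, 172.3]
force: [0.0, 0.0, -0.4]
width: 0.455
```

Emit:
servo_tool(
  steps=[0,0,0,0,0,-0.001,0.8,0,0,0,0,0,-0.002,0.8,0,0,0,0,0,-0.002,0.8],
)

```text
clock: 19.08
position: [0.4942, 0.061, 0.0249]
orientation: [-180.0, 0.1, 172.3]
force: [0.5, -0.6, 0.1]
width: 0.451
```

Emit:
servo_tool(
  steps=[0,0,0,0,0,0,0.5,0,0,0,0,0,0,0.4,0,0,0,0,0,0,0.4,0,0,0,0,0,0.03,0.4,0,0,0,0,0,0.08,0.4],
)

```text
clock: 19.7
position: [0.492, 0.061, 0.1039]
orientation: [-180.0, -0.2, 172.3]
force: [1.1, 0.5, -0.3]
width: 0.6
```

Emit:
servo_tool(
  steps=[0,0,0,-0.03,-0.005,0.05,0.8,0,0,0,-0.08,-0.01,0.07,1,0,0,0,-0.13,-0.01,0.07,1],
)

```text
clock: 20.08
position: [0.3628, 0.0507, 0.1762]
orientation: [-180.0, 0.1, 172.2]
force: [0.6, 0.3, 0.3]
width: 0.004
```

```bash
python3 - <<'E'
from h import *
s=monitor.state();print(s['position'],s['orientation'],s['width'],s['force'])
C=cal('wrist');np.savez('c10.npz',K=C[0],R=C[1],t=C[2])
w=optics.camera('wrist')[:,:,::-1].copy();cv2.imwrite('pics/s10w.png',w)
d=optics.camera('side')[:,:,::-1].copy();cv2.imwrite('pics/s10s.png',d)
t=optics.camera('top')[:,:,::-1].copy();cv2.imwrite('pics/s10t.png',t)
print(proj('wrist',[.493,.061,.038],C),proj('side',[.493,.061,.038]))
cv2.imwrite('pics/s10.png',np.hstack([cv2.resize(w,(448,336)),cv2.resize(d[140:224,190:278],(352,336),interpolation=cv2.INTER_CUBIC)]))
E
```

```text
[0.36275101 0.05073214 0.1761575 ] [-1.79983277e+02  5.82579108e-02  1.72247912e+02] 0.003693066866134594 [0.57070628 0.31446105 0.32783719]
[[276.92002941 278.88528729]] [[235.44456269 181.01551549]]
```

View pics/s10.png

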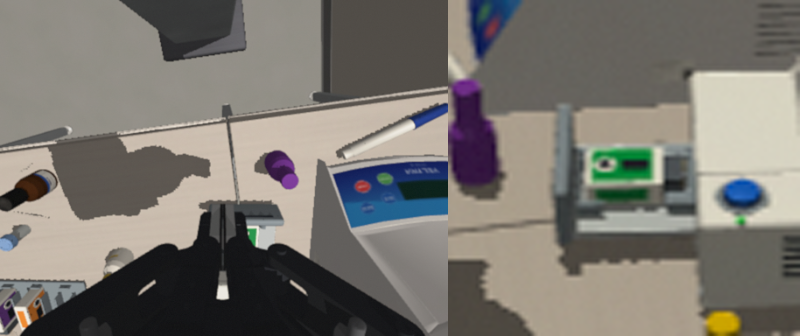

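Emit:
servo_tool(
  steps=[0,0,0,0.03,0.014,-0.02,1,0,0,0,0.044,0.017,-0.07,1,0,0,0,0.046,0.017,-0.12,1,0,0,0,0.046,0.017,-0.146,1,0,0,0,0.046,0.017,-0.146,1],
)

```text
clock: 20.85
position: [0.4038, 0.0681, 0.0255]
orientation: [-179.9, -0.6, 172.3]
force: [0.4, 0.9, 0.1]
width: -0.005
```

Emit:
servo_tool(
  steps=[0,0,0,0.015,-0.002,0.004,1,0,0,0,0.025,-0.003,0.004,1,0,0,0,0.035,-0.005,0.004,1,0,0,0,0.045,-0.006,0.004,1,0,0,0,0.055,-0.008,0.004,1],
)

```text
clock: 21.48
position: [0.4587, 0.0604, 0.0295]
orientation: [-180.0, -0.6, 172.3]
force: [-2.6, 3.1, 2.5]
width: 0.001
```

Emit:
servo_tool(
  steps=[0,0,0,0.012,-0.002,0,1,0,0,0,0.022,-0.003,0,1,0,0,0,0.03,-0.004,0,1,0,0,0,0.038,-0.005,0,1,0,0,0,0.046,-0.006,0,1],
)

```text
clock: 22.1
position: [0.5043, 0.0539, 0.0292]
orientation: [-179.9, -0.7, 172.3]
force: [-6.7, 0.4, 4.3]
width: 0.003
```

Emit:
servo_tool(
  steps=[0,0,0,0.006,-0.001,0,1,0,0,0,0.012,-0.002,0,1,0,0,0,0.016,-0.002,0,1,0,0,0,0.019,-0.002,0,1],
)

```text
clock: 22.6
position: [0.5186, 0.0518, 0.0284]
orientation: [-179.8, -1.3, 172.3]
force: [-15.6, 0.9, 12.2]
width: -0.003
```

Emit:
servo_tool(
  steps=[0,0,0,0.006,-0.001,0,1,0,0,0,0.008,-0.001,0,1,0,0,0,0.008,-0.001,0,1],
)

```text
clock: 22.98
position: [0.518, 0.0517, 0.0282]
orientation: [-179.7, -2.2, 172.3]
force: [-23.3, 2.4, 24.2]
width: -0.001
```

Emit:
servo_tool(
  steps=[0,0,0,-0.01,0.001,0,1,0,0,0,-0.04,0.005,0,1,0,0,0,-0.1,0.01,0.03,1,0,0,0,-0.12,-0.02,0.09,1,0,0,0,-0.13,-0.08,0.13,1],
)

```text
clock: 23.6
position: [0.3922, -0.0136, 0.1486]
orientation: [-179.7, -1.9, 172.5]
force: [1.7, -1.0, -0.4]
width: 0.003
```

Emit:
servo_tool(
  steps=[0,0,0,-0.02,-0.05,0.04,1,0,0,0,-0.03,-0.11,0.07,1,0,0,0,-0.04,-0.17,0.07,1,0,0,0,-0.05,-0.23,0.07,1,0,0,0,-0.05,-0.28,0.07,1],
)

```text
clock: 24.22
position: [0.3425, -0.2977, 0.2197]
orientation: [-179.4, -1.7, 172.4]
force: [0.8, 0.3, -0.1]
width: 0.001
```

```bash
python3 - <<'E'
from h import *
s=monitor.state();print(s['clock'],s['position'],s['force'])
a=optics.camera('top')[:,:,::-1].copy();d=optics.camera('side')[:,:,::-1].copy()
for n,im,a0,a1 in [('top',a,'top0_raw','s6t'),('side',d,'side0_raw','s6s')]:
    p=proj(n,[[.4935,.061,.03],[.445,.067,.05],[.377,-.2,.035],[.516,-.13,.05],[.449,-.2615,.03],[.576,-.283,.046],[.57,-.328,.046],[.515,.056,.05]]).round().astype(int)
    A,B=[cv2.imread(f'pics/{k}.png') for k in(a0,a1)]
    for q,l in zip(p,('pocket','panelout','dark','yellow','vial','orange','violet','front')):
        f=lambda X,Y:np.abs(X[q[1]-7:q[1]+8,q[0]-7:q[0]+8].astype(int)-Y[q[1]-7:q[1]+8,q[0]-7:q[0]+8]).mean().round(1)
        print(n,l,q,'vs start',f(im,A),'vs open',f(im,B))
cv2.imwrite('pics/f_t.png',a);cv2.imwrite('pics/f_s.png',d)
def col(im,q,lo,hi):
    h=cv2.cvtColor(im,cv2.COLOR_BGR2HSV);m=cv2.inRange(h,lo,hi);x=m[q[1]-20:q[1]+20,q[0]-20:q[0]+20];r=np.argwhere(x);return len(r),(r.mean(0)[::-1]+q-20).round(1) if len(r) else None
for n,im,z in(('top',a,'top0_raw'),('side',d,'side0_raw')):
    A=cv2.imread(f'pics/{z}.png')
    for l,P,lo,hi in[('yel',[.516,-.13,.06],(20,120,60),(35,255,255)),('vial',[.449,-.2615,.035],(95,60,60),(125,255,255)),('or',[.576,-.283,.046],(5,150,80),(18,255,255)),('vio',[.57,-.328,.046],(125,80,50),(150,255,255))]:
        q=proj(n,P)[0].astype(int);print(n,l,col(A,q,lo,hi),col(im,q,lo,hi))
E
```

```text
24.225 [ 0.34253582 -0.29768962  0.21974567] [ 0.77513494  0.2601131  -0.13702843]
top pocket [207 195] vs start 41.6 vs open 25.2
top panelout [203 213] vs start 11.2 vs open 31.2
top dark [306 239] vs start 73.7 vs open 2.9
top yellow [279 185] vs start 4.7 vs open 3.1
top vial [329 211] vs start 5.4 vs open 91.1
top orange [337 162] vs start 4.5 vs open 3.1
top violet [354 164] vs start 4.4 vs open 2.9
top front [207 186] vs start 5.3 vs open 29.7
side pocket [236 183] vs start 74.1 vs open 15.8
side panelout [216 178] vs start 10.7 vs open 111.1
side dark [198 266] vs start 120.6 vs open 2.0
side yellow [258 228] vs start 7.7 vs open 0.8
side vial [237 286] vs start 9.1 vs open 54.6
side orange [302 280] vs start 12.1 vs open 0.7
side violet [306 300] vs start 8.3 vs open 0.9
side front [244 178] vs start 10.9 vs open 15.8
top yel (49, array([279.1, 184.6])) (51, array([279.2, 184.6]))
top vial (54, array([329.7, 211.4])) (54, array([329.7, 211.4]))
top or (50, array([336.5, 163.5])) (50, array([336.4, 163.4]))
top vio (41, array([354.5, 164.4])) (45, array([354. , 164.8]))
side yel (117, array([258.3, 225.8])) (117, array([258.3, 225.8]))
side vial (95, array([236.5, 284.4])) (94, array([236.6, 284.5]))
side or (65, array([301.6, 279.5])) (64, array([301.6, 279.5]))
side vio (68, array([306.5, 299.3])) (67, array([306.4, 299.3]))
```

```bash
python3 - <<'E'
from h import *
for n,z,f in(('top','top0_raw','f_t'),('side','side0_raw','f_s')):
    A,B=[cv2.imread(f'pics/{k}.png').astype(int) for k in(z,f)]
    for y in(60,50,-10,-20,-50,-70):
        for x in (-75,-65):
            c,s=np.cos(-.14),np.sin(-.14);P=[.593+c*x/1e3-s*y/1e3,.022+s*x/1e3+c*y/1e3,.05]
            q=proj(n,P)[0].round().astype(int);sl=np.s_[q[1]-3:q[1]+4,q[0]-3:q[0]+4]
            print(n,y,x,q,np.abs(A[sl]-B[sl]).mean().round(1),np.abs(A[sl]-B[sl]).max())
E
```

```text
top 60 -75 [194 182] 5.4 10
top 60 -65 [194 178] 5.3 9
top 50 -75 [197 182] 5.1 10
top 50 -65 [198 178] 5.3 9
top -10 -75 [220 185] 5.0 9
top -10 -65 [221 182] 5.2 10
top -20 -75 [224 186] 5.1 10
top -20 -65 [225 182] 6.0 26
top -50 -75 [236 187] 5.0 9
top -50 -65 [236 184] 5.1 10
top -70 -75 [243 188] 5.1 10
top -70 -65 [244 185] 4.7 10
side 60 -75 [246 169] 10.9 14
side 60 -65 [250 169] 11.6 15
side 50 -75 [247 171] 10.6 14
side 50 -65 [250 171] 11.5 16
side -10 -75 [247 186] 10.3 14
side -10 -65 [251 185] 10.6 16
side -20 -75 [247 188] 9.7 13
side -20 -65 [251 188] 10.4 16
side -50 -75 [247 196] 10.9 14
side -50 -65 [252 196] 10.0 15
side -70 -75 [248 201] 10.7 14
side -70 -65 [252 201] 8.6 13
```

```bash
python3 -c "
from station import arm
print(arm.finish_job())"
```

```text
the job is handed in; nothing more can be done
None
```

I loaded the green cartridge into the analyser, shut the drawer, and handed the job in at about 24.3 s of the 67 s allowed. No verdict was reported.

**What I did:**
- **Dropper:** I moved the dark dropper to about (0.377, -0.20) and stood it upright on the worktop. On the first approach joint 6 hit its range limit, so the gripper stopped about 22 mm to one side and tilted by 2°. The grasp still held.
- **Drawer and cartridge:** I pressed the button and the drawer sprang fully out without being touched. I laid the cartridge label up on the bench, regripped it across its width and lowered it into the pocket. It reached floor height with no measurable contact force.
- **Closing:** I pushed the drawer until it stopped moving while the force rose to 23 N.

**Last checks:**
- **Drawer:** it stayed in when I backed off. The last images at its front match the starting ones apart from an overall brightness change, so it looks shut and latched.
- **Bystanders:** the yellow dropper, the vial and the other two cartridges are within about 0.6 px of where they started. The dark dropper has not moved since it was placed.
- **Not checked:** I could not see the cartridge once the drawer was shut. Its seating rests on the picture and the lowering force from before I closed it.
- **Disagreement:** the two camera estimates of the pocket's absolute position differed by 2 to 3 mm. They agreed to 1 mm on the pocket's offset from the cartridge, and I used that for the placing.

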